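# Load a specimen holder under the spring clip of an inspection stage

### The arm

A 6-joint arm with a two-finger parallel gripper is mounted at the origin on the work surface. World frame = base frame: x ahead of the robot, y to its left, z up, the work surface at z = 0. Lengths are in m, angles in rad, forces in N, time in s.
With the tool pointing down it reaches from about 0.275 to 0.775 m from the base axis. Payload 14.6 kg.
Tool frame: the origin (TCP) lies between the finger pads; the fingertips stand 8 mm ahead of it and the grasp point (between the pads) lies 11 mm behind it; z points along the fingers, y is the line along which they close (so a half turn about z gives the same grasp; the last joint's range is limited). The gripper opens to 85 mm and grips with 20 to 120 N. Pads are 22 mm wide; open, the fingers measure 114 mm over their backs; the gripper's body (76 mm by 85 mm) begins 54 mm behind the grasp point. The pads swing forward as they close: fully open they stand 13 mm farther back than shut.
Start: joints at [1.015, 0.263, -0.048, 1.259, 0, 1.415], TCP at [0.205, 0.483, 0.239] pointing down, gripper open.
Joint ranges: [-2.65, 2.65], [-0.89, 1.7], [-1.18, 1.37], [-2.13, 2.11], [-1.35, 1.29], [-3.14, 3.14]. Speed limits (rad/s): [1.89, 1.89, 2.57, 2.79, 3.14, 3.14].

### API

Orientations are given as a unit quaternion [x, y, z, w].
In Python, from rig import r, readout, optics, workorder gives the robot as it stands. Calls block until the motion is done:
- r.move_ptp(position, orientation): joint-space move of the TCP to a pose.
- r.move_linear(position, rot=None, vel=0.15, max_force=None): straight line of the TCP; rot=None keeps the orientation; vel is the mean speed in m/s. With max_force (N) it stops when the force on the tool has changed by that much, and returns True; else False.
- r.goto_joints(angles): joint-space move.
- r.set_gripper(opening): opening from 0.0 (shut) to 1.0 (fully open); the grip force is fixed at half the most; returns when the fingers have stopped.
- r.dwell(seconds).
- r.inverse_kinematics(position, orientation): joint angles nearest the present ones, or None.
- readout.sense(): the state.
- optics.grab_frame(name): name is "side" or "top" or "wrist"; returns the picture (420x560x3 uint8, red, green, blue); there is no depth.
- optics.camera_info(name): a dict with "K" (3x3 intrinsics, pixels), "rvec" (rotation vector, rad) and "tvec" (3), from world to camera coordinates, as OpenCV has them. Camera axes: x right, y down, z forward; pixel columns grow to the right and rows downward; lengths in m; the calibration is good to about 2 mm. A picture is of the moment at which its call begins: read the wrist's pose just before it. camera_info takes no time and is no camera call; for the wrist camera it gives the pose at the moment of the call.
A pose or a line that the arm cannot do raises r.IKError and nothing moves.
- workorder.close_job(): hands the job in; it is judged then, once.
The state is a dict: "clock": time; "joint_pos": joint angles; "joint_velocities": joint speeds; "joint_efforts": joint torques, N m; "ee_pos": TCP position; "orientation": TCP orientation; "ft_force": force on the tool from outside, world axes, zero at the start; "ft_torque": the same for the moment, N m; "width": opening from 0.0 (shut) to 1.0 (fully open); "finger_force": force on a finger pad.
Only numpy, scipy, OpenCV 4.12 (cv2) and the standard library are available. Lean on these libraries where they do the work, as an engineer would, in place of code of your own. Each camera call takes 0.05 s, during which the arm holds its last target. There are 200 camera calls.

### The job

Load the orange specimen holder for inspection: hold the spring clip's red tab down with one fingertip and, while it is held, push the holder along its track under the clip's raised foot with the other fingertip until it is home against the end stop. Then let the tab up so that the clip clamps the holder, and draw the hand clear. Only touch and push: do not pinch, lift or ram the holder, and leave everything else on the stage and the bench where it is.

Things in the scene. Friction and masses are not known exactly. Their poses are not given: they have to be found in the camera images.
- stage: Grey cross-slide inspection stage fixed on the bench, base 200 x 170 mm; its yaw varies. Own axes: x = direction in which the holder is pushed home, y = from the track towards the red tab, z up. Origin on the bench, below the middle of the clip's foot in x and the track's centreline in y. Its table (50 mm high) is bare at y = -25 to -84 mm, where two bystanders stand.
- seat (a point): Point on the track's seat, 64 mm above the bench (stage x = 0, y = 0), axes as the stage's. The holder is home when its centre is here. The track is an aluminium block running from stage x = -110 to +26 mm, 36 mm wide between two steel rails 4 mm thick that stand 3 mm above the seat.
- stop (a point): Middle of the end stop's face where it meets the seat (stage x = +20 mm): a dark steel block 24 mm wide (y), 6 mm thick and 6 mm high above the seat. The holder's front edge meets it when home.
- holder: The orange specimen holder: a flat rigid plate 40 mm (x, along the track) x 34 mm (y) x 8 mm thick, about 60 g, with a steel disc of 17 mm let in flush on its top. Origin: centre of its underside. At the start it lies on the seat in the track, its centre 33 to 67 mm before its home place (stage x = -33 to -67 mm).
- clip (a joint): Angle of the spring clip, rad: 0 at rest, growing as the red tab is pressed down, hard stop at 0.50. The 8 mm holder passes freely under the foot from 0.30 on; at about 0.26 the clip rests clamping the holder. It springs back when let go: about 7.5 N on the tab 30 mm from the pin holds it at 0.40.
- pin (a point): Middle of the hinge pin of the clip, fixed on the stage: 28 mm from the track's centreline (stage y = +28 mm), 2 mm above the seat, pin parallel to stage x, between two steel ears at stage x = -34 and +28 mm that reach 7 mm above the seat.
- foot (a point): Lowest point of the clip's jaw: a black round-bottomed foot 14 mm long (stage x = -7 to +7 mm), 8 mm wide, with a flat end face towards the incoming holder, at stage y = +6 mm. At rest it is 2.5 mm above the seat and blocks the 8 mm holder; pressing the tab raises it (to 10 mm at 0.36 rad). The steel arm above it is 16 mm wide, top 16 mm above the seat at rest.
- tab (a point): Middle of the top of the red tab, 30 mm out from the pin (moves with the clip). The tab is a 3 mm plate, stage x = -30 to +24 mm, from 8 to 44 mm out from the pin. At rest it slopes up outwards at 0.40 rad, this point 15 mm above the seat; at clip = 0.40 it is level, top 3.5 mm above the seat, below the top of the 8 mm holder. A fingertip can slide along it in stage x while holding it down.
- spare: Bystander: blue spare holder, 40 x 34 x 8 mm, lying on the stage table beside the track. Origin: centre of its underside.
- pin_gauge: Bystander: brass pin gauge, 16 mm diameter, 30 mm high, standing on the stage table beside the track. Origin: centre of its underside.
- sort_tray: Bystander: purple sorting tray, 160 x 220 x 35 mm, on the bench to the left.
- loupe: Bystander: black loupe, 32 mm diameter, 26 mm high, with a steel cover 40 mm long, on the bench at the left.
- brush: Bystander: bench brush lying at the right.
- driver: Bystander: screwdriver lying at the right.
- dresser: Bystander: grey-brown dressing stone, 100 x 22 x 22 mm, lying at the right near the robot.
- jar: Bystander: glass jar with a steel cap, 56 mm diameter, 70 mm high, at the far left.
Things that resemble listed ones, but are neither listed nor needed, are in the scene too. Of the things that look like the holder, the smallest one is meant.

How it is judged:
On the way, in this order (a step that is already met when the one before it is completed fails the run):
1. a fingertip holds the clip's tab down, its foot raised, with the holder still outside the clip (value of joint clip above 0.29 rad and contact force between the fingers and clip above 1 N and x of holder in the frame of stage below -0.022 m), for 0.2 s.
2. with the tab still held down, the holder is pushed beneath the foot and home against the stop (value of joint clip above 0.27 rad and contact force between the fingers and clip above 1 N and x of holder in the frame of stage above -0.0025 m), for 0.1 s.
At the end, for the whole second after the job is handed in: The holder lies flat in the track, home against the end stop (within 2.5 mm), clamped under the clip's foot (clip at 0.20 to 0.285 rad, pressing on it with more than 2 N), at rest and let go (x of holder in the frame of stage between -0.0025 and 0.003 m and horizontal distance between holder and seat below 0.004 m and z of holder in the frame of stage between 0.062 and 0.066 m and angle between the x axis of holder and the x axis of stage, either way round below 0.09 rad and value of joint clip between 0.2 and 0.285 rad and contact force between clip and holder above 2 N and linear speed of holder below 0.01 m/s); the robot touches nothing.
It fails at once if the holder is lifted off the track by more than 5 mm or tipped by more than 12 degrees (z of holder in the frame of stage above 0.069 m or angle between holder's own z axis and vertical above 0.21 rad).
It fails at once if the holder is pinched or rammed (more than 30 N from the fingers) (contact force between the fingers and holder above 30 N).
It fails at once if a bystander on the stage or the bench is moved by more than 10 mm (distance of any of spare, pin_gauge, sort_tray, loupe, brush, driver, dresser, jar from where it was at the start of the episode above 0.01 m).
It also fails if it takes over 53 s, if anything falls off the work surface, if the arm or the gripper's body presses on something with over 40 N, if the wrist force passes 120 N, or if a joint passes its speed limit or range.

## Working session

There is one attempt and no reset: what is moved stays moved. The work goes in short steps, each a Python script; the robot and the scene stay as the last script left them, time stands still between calls to the robot, and variables do not carry over. Pictures are saved under pics/ and viewed, at most 10 in all, crops included, and the job is handed in when it is done.

```bash
mkdir -p pics; ls; python3 - <<'E'
from rig import r, readout, optics
import cv2,numpy as np
for n in("top","side","wrist"):
    cv2.imwrite(f"pics/{n}0.png",optics.grab_frame(n)[:,:,::-1]); c=optics.camera_info(n); print(n,c)
print(readout.sense())
E
```

```text
pics
top {'K': array([[445.15347114,   0.        , 283.5451313 ],
       [  0.        , 445.15347114, 209.8797077 ],
       [  0.        ,   0.        ,   1.        ]]), 'rvec': array([ 2.16144485, -2.14649081,  0.16087529]), 'tvec': array([-0.02112211,  0.51193544,  1.10150915])}
side {'K': array([[543.31861033,   0.        , 279.87653207],
       [  0.        , 543.31861033, 203.80290453],
       [  0.        ,   0.        ,   1.        ]]), 'rvec': array([ 2.37946077, -0.39401314,  0.13204192]), 'tvec': array([-0.48958871,  0.17303549,  1.54423302])}
wrist {'K': array([[310.51264101,   0.        , 276.37071456],
       [  0.        , 310.51264101, 208.83474617],
       [  0.        ,   0.        ,   1.        ]]), 'rvec': array([-2.39518634, -1.58862807, -0.24455707]), 'tvec': array([-0.52539664, -0.0385074 ,  0.38031615])}
{'clock': 0.15, 'joint_pos': array([ 1.01468440e+00,  2.63396072e-01, -4.87636609e-02,  1.25940760e+00,
       -1.69717269e-05,  1.41551577e+00]), 'joint_velocities': array([ 0.0005602 , -0.00038849,  0.00086256, -0.00157956,  0.00030817,
        0.00030681]), 'joint_efforts': array([ 3.30593524e-03, -6.37825441e+01,  3.84649587e+01,  1.05584424e-02,
       -2.45600540e-05,  3.04098592e-06]), 'ee_pos': array([0.20474057, 0.48321675, 0.23895446]), 'orientation': array([ 1.99076696e-01,  9.79983837e-01, -3.64325111e-04, -1.26293269e-04]), 'ft_force': array([-1.00609377,  0.75192366, -0.04581168]), 'ft_torque': array([ 0.00096518, -0.04363986,  0.03152863]), 'finger_force': 0.0, 'width': 1.0001651334433679}
```

View pics/top0.png

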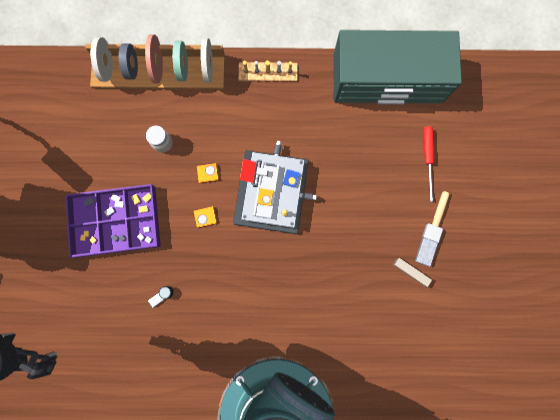

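View pics/side0.png

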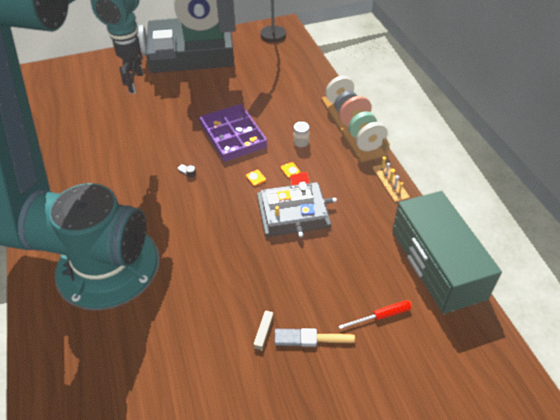

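The holder look-alikes are the orange plates at top px (208,173), (205,217) and (265,198). Only (265,198) lies in the stage track and is the smallest, so I choose that one. Next I'll locate it and get a closer wrist view.

```bash
cat > h.py <<'E'
import numpy as np,cv2
from rig import r, readout, optics, workorder
from scipy.spatial.transform import Rotation as R
def ray(ci,px,z):
    K,Rm,t=ci["K"],cv2.Rodrigues(ci["rvec"])[0],ci["tvec"]
    c=-Rm.T@t; d=Rm.T@np.linalg.inv(K)@np.array([px[0],px[1],1.]); return c+d*(z-c[2])/d[2]
def proj(ci,P): return cv2.projectPoints(np.array(P,float).reshape(-1,3),ci["rvec"],ci["tvec"],ci["K"],None)[0][:,0]
def quat(a): # tool down, tool y axis at world yaw a
    y=np.array([np.cos(a),np.sin(a),0]); z=np.array([0,0,-1.]); x=np.cross(y,z)
    return R.from_matrix(np.c_[x,y,z]).as_quat()
E
python3 - <<'E'
from h import *
t=optics.camera_info("top")
for p in [(265,198),(248,170),(285,212)]: print(p,ray(t,p,.07))
w=optics.camera_info("wrist"); s=readout.sense()
Rm=cv2.Rodrigues(w["rvec"])[0]; c=-Rm.T@w["tvec"]; T=R.from_quat(s["orientation"]).as_matrix()
print("cam in tool",T.T@(c-s["ee_pos"]),"\n",T.T@Rm.T)
for a in np.arange(-180,180,30):
    q=r.inverse_kinematics([.5,.03,.25],quat(np.radians(a))); print(a,None if q is None else q.round(2))
im=cv2.imread("pics/top0.png")[140:245,190:330]; cv2.imwrite("pics/c1.png",cv2.resize(im,None,fx=5.5,fy=5.5,interpolation=2))
E
```

```text
(265, 198) [0.53673252 0.02903909 0.07      ]
(248, 170) [0.60751618 0.07248171 0.07      ]
(285, 212) [ 0.50200319 -0.02087134  0.07      ]
cam in tool [ 0.07907502  0.00098248 -0.13433693] 
 [[ 1.07512330e-03 -9.52967887e-01 -3.03069383e-01]
 [ 9.99999122e-01  1.25945692e-03 -4.12775571e-04]
 [ 7.75064695e-04 -3.03068674e-01  9.52968404e-01]]
-180 [-0.1   0.22 -0.08  1.27  0.   -1.67]
-150 [-0.1   0.22 -0.08  1.27  0.   -2.2 ]
-120 [-0.1   0.22 -0.08  1.27  0.   -2.72]
-90 [-0.1   0.22 -0.08  1.27  0.    3.04]
-60 [-0.1   0.22 -0.08  1.27  0.    2.52]
-30 [-0.1   0.22 -0.08  1.27  0.    1.99]
0 [-0.1   0.22 -0.08  1.27  0.    1.47]
30 [-0.1   0.22 -0.08  1.27  0.    0.94]
60 [-0.1   0.22 -0.08  1.27  0.    0.42]
90 [-0.1   0.22 -0.08  1.27  0.   -0.1 ]
120 [-0.1   0.22 -0.08  1.27  0.   -0.63]
150 [-0.1   0.22 -0.08  1.27  0.   -1.15]
```

View pics/c1.png

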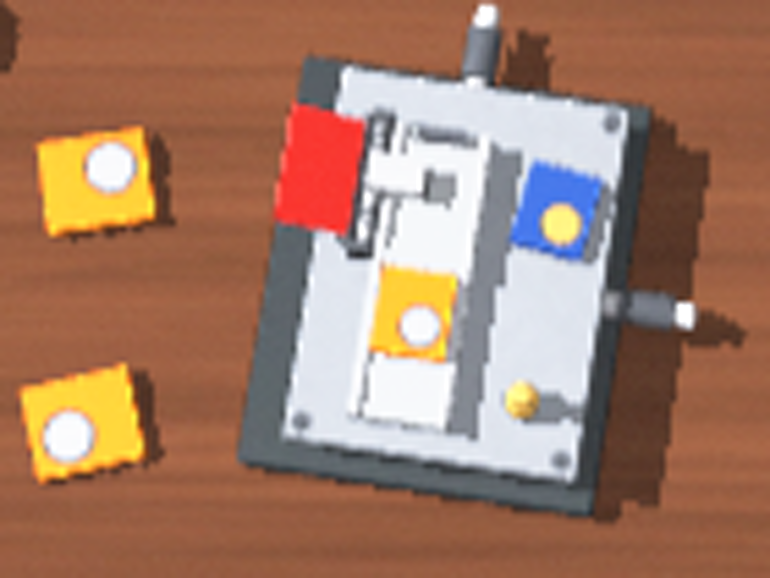

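The crop confirms it: the orange plate in the track is the smallest one, at crop (415,312), 50–55 mm short of the foot at (440,185). The two bench plates are larger. The stage's x axis points up the picture, yawed about -10°. Now a closer look from the wrist.

```bash
python3 - <<'E'
from h import *
r.set_gripper(0.8)
r.move_ptp([.545,.05,.22],quat(np.radians(35)))
w=optics.camera_info("wrist"); im=optics.grab_frame("wrist")
np.save("w1.npy",np.r_[w["rvec"],w["tvec"]]); 
cv2.imwrite("pics/w1.png",cv2.resize(im[:,:,::-1],(800,600),interpolation=2))
s=readout.sense(); print(s["clock"],s["ee_pos"],s["width"])
E
```

```text
2.5083 [0.54487099 0.05084486 0.22009258] 0.8021434347143936
```

View pics/w1.png

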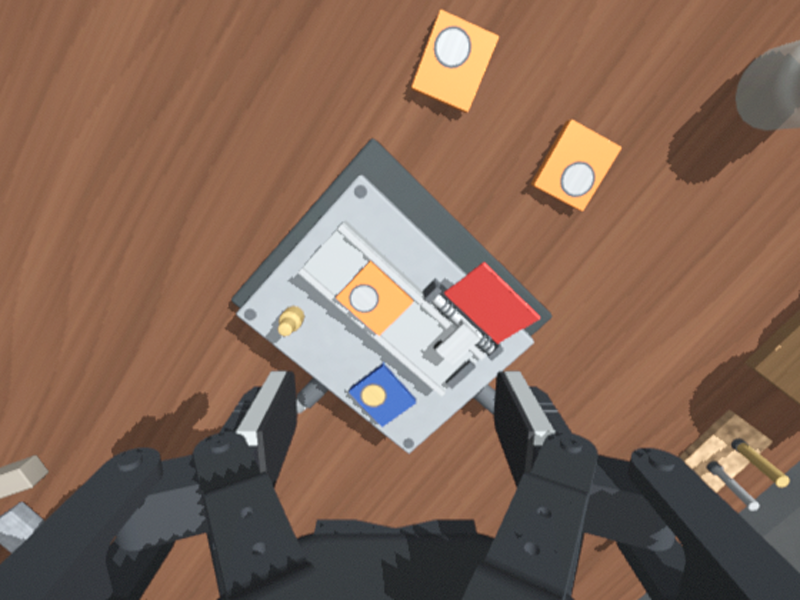

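The stage is in view (800 px): holder about (375,297), foot (440,345), tab (490,303). I'll enlarge this for accurate points.

```bash
python3 - <<'E'
import cv2
im=cv2.imread("pics/w1.png"); im=cv2.resize(im,(560,420),interpolation=cv2.INTER_AREA)[150:280,200:373]
cv2.imwrite("pics/w1c.png",cv2.resize(im,None,fx=4.6,fy=4.6,interpolation=2))
E
```

```text
(no output)
```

View pics/w1c.png

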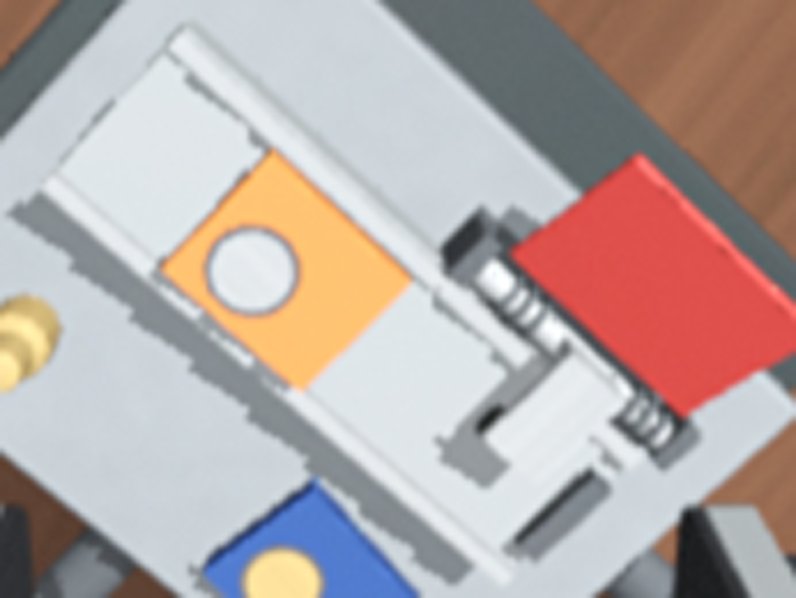

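```bash
cat >> h.py <<'E'
def tabpt(x,rho,c=0.):
    b=.4-c; return [x,.028+rho*np.cos(b)-.0015*np.sin(b),.066+rho*np.sin(b)+.0015*np.cos(b)]
def S2W(P,st): # stage->world; st=(x,y,yaw)
    P=np.atleast_2d(np.array(P,float)); c,s=np.cos(st[2]),np.sin(st[2])
    return np.c_[st[0]+c*P[:,0]-s*P[:,1], st[1]+s*P[:,0]+c*P[:,1], P[:,2]]
E
cat > fit.py <<'E'
from h import *
from scipy.optimize import least_squares
v=np.load("w1.npy"); ci=dict(optics.camera_info("wrist"),rvec=v[:3],tvec=v[3:])
px=np.array([[187,25],[43,187],[510,580],[510,252],[637,155],[687,415],[272,150],[162,268],[303,390],[412,280]])/4.6+[200,150]
def model(p):
    X=p[3]
    P=[[-.110,.022,.067],[-.110,-.022,.067],[.026,-.022,.067],tabpt(-.03,.008),tabpt(-.03,.044),tabpt(.024,.008),
     [X-.02,.017,.072],[X-.02,-.017,.072],[X+.02,-.017,.072],[X+.02,.017,.072]]
    W=S2W(P,p); W[:,2]+=p[4]; return proj(ci,W)
f=lambda p:np.r_[(model(p)-px).ravel(),p[4]/.002*2]
s=least_squares(f,[.6,.02,-.17,-.055,0],x_scale=.01); print(s.x,s.cost); print((model(s.x)-px).round(1)); np.save("st.npy",s.x)
E
python3 fit.py
```

```text
[ 6.00845362e-01  2.55430053e-02 -1.40157068e-01 -6.09250904e-02
 -3.07910181e-04] 2.245863391680808
[[-1.   1. ]
 [ 0.  -0.4]
 [-0.8  0.6]
 [ 0.2 -0.1]
 [ 0.7 -0.5]
 [ 0.2  0.1]
 [-0.   0. ]
 [-0.  -0.2]
 [ 0.1 -0.2]
 [ 0.5 -0.3]]
```

```bash
python3 - <<'E'
from h import *
v=np.load("w1.npy"); ci=dict(optics.camera_info("wrist"),rvec=v[:3],tvec=v[3:])
p=np.array([.54487,.05084,.22009]); T=R.from_quat(quat(np.radians(35))).as_matrix()
for z in(.008,.003,-.018):
  for y in(-.034,-.041,-.0485):
    print(z,y,[proj(ci,p+T@np.array([x,y,z]))[0].round(0)/.7 for x in(-.011,.011)])
im=cv2.imread("pics/w1.png")[340:520,200:620]; cv2.imwrite("pics/tips.png",cv2.resize(im,(800,343),interpolation=2))
E
```

```text
0.008 -0.034 [array([301.42857143, 414.28571429]), array([298.57142857, 360.        ])]
0.008 -0.041 [array([282.85714286, 414.28571429]), array([278.57142857, 360.        ])]
0.008 -0.0485 [array([262.85714286, 414.28571429]), array([257.14285714, 360.        ])]
0.003 -0.034 [array([298.57142857, 422.85714286]), array([295.71428571, 367.14285714])]
0.003 -0.041 [array([280.        , 422.85714286]), array([274.28571429, 367.14285714])]
0.003 -0.0485 [array([258.57142857, 422.85714286]), array([252.85714286, 367.14285714])]
-0.018 -0.034 [array([285.71428571, 461.42857143]), array([280.        , 398.57142857])]
-0.018 -0.041 [array([262.85714286, 461.42857143]), array([255.71428571, 398.57142857])]
-0.018 -0.0485 [array([238.57142857, 461.42857143]), array([231.42857143, 398.57142857])]
```

View pics/tips.png

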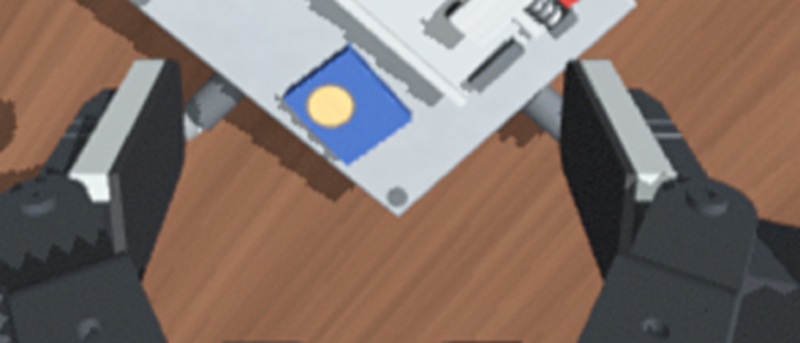

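```bash
python3 - <<'E'
from h import *
st=np.load("st.npy"); q=quat(np.radians(35)+st[2])
r.set_gripper(0.85)
r.move_ptp([.39,.04,.06],q)
hit=r.move_linear([.39,.04,-.02],vel=.03,max_force=3)
s=readout.sense(); print(hit,s["ee_pos"],s["ft_force"],s["clock"],s["width"])
np.save("tip.npy",s["ee_pos"][2])
r.move_linear([.39,.04,.15],vel=.2)
E
```

```text
True [ 0.39004877  0.03998511 -0.00056167] [-2.54674753 -0.46338588 12.08182026] 5.4417 0.853879877529623
```

```bash
cat >> h.py <<'E'
D=.080
def tcp(push,phi,z,st): # push = stage xy of pusher finger centre
    m=np.array(push)+D/2*np.array([np.cos(phi),np.sin(phi)])
    return S2W([m[0],m[1],z],st)[0], quat(phi+st[2])
E
python3 - <<'E'
from h import *
st=np.load("st.npy"); phi=np.radians(35)
p,q=tcp([-.094,.004],phi,.11,st); r.move_ptp(p,q)
p,q=tcp([-.094,.004],phi,.0675,st); hit=r.move_linear(p,vel=.05,max_force=20)
s=readout.sense(); print(hit,s["ee_pos"]-p,s["ft_force"],s["clock"])
w=optics.camera_info("wrist"); im=optics.grab_frame("wrist")
np.save("w2.npy",np.r_[w["rvec"],w["tvec"]]); cv2.imwrite("pics/w2.png",cv2.resize(im[120:400,80:480,::-1],(800,560),interpolation=2))
E
```

```text
False [ 1.75099740e-04  3.76081664e-04 -2.69940763e-05] [-1.78748476  2.4558399   8.2648485 ] 8.0333
```

View pics/w2.png

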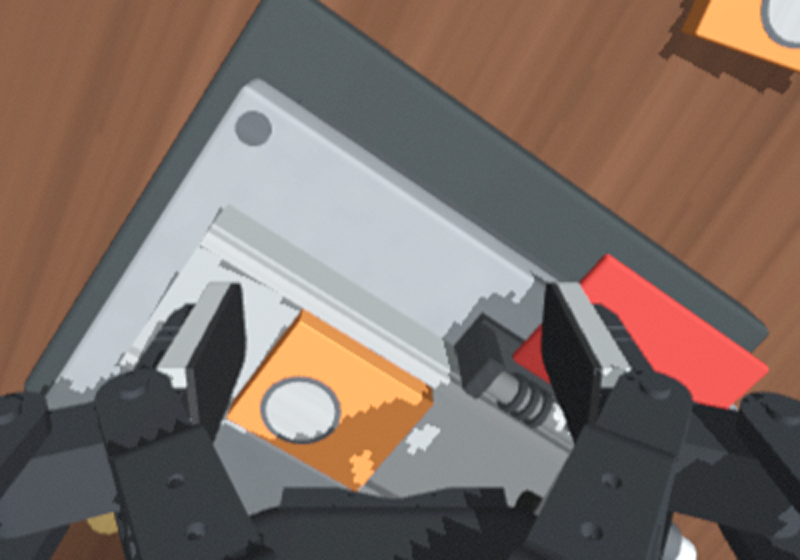

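The tab is level under the right finger (about 8 N), and the left finger stands just behind the holder, clear of the rails. Now the push.

```bash
python3 - <<'E'
from h import *
st=np.load("st.npy"); phi=np.radians(52)
p,q=tcp([-.036,-.001],phi,.0675,st); hit=r.move_linear(p,q,vel=.03,max_force=15)
s=readout.sense(); print(hit,s["ee_pos"]-p,s["ft_force"],s["clock"])
if not hit:
    r.dwell(.2); print(readout.sense()["ft_force"])
    p,q=tcp([-.0295,-.002],phi,.0675,st); hit=r.move_linear(p,q,vel=.01,max_force=7)
    s=readout.sense(); print(hit,s["ee_pos"]-p,s["ft_force"],s["clock"])
w=optics.camera_info("wrist"); im=optics.grab_frame("wrist")
cv2.imwrite("pics/w3.png",cv2.resize(im[120:400,80:480,::-1],(800,560),interpolation=2))
E
```

```text
False [-8.52605518e-04 -1.83119834e-05 -4.75638692e-04] [-5.45636453 -0.93507806  6.13686875] 9.9
[-5.48749786 -1.05492924  6.61470477]
False [-0.00098648  0.00039945 -0.0005481 ] [-4.9638086   2.44106223  6.2539683 ] 10.9083
```

View pics/w3.png

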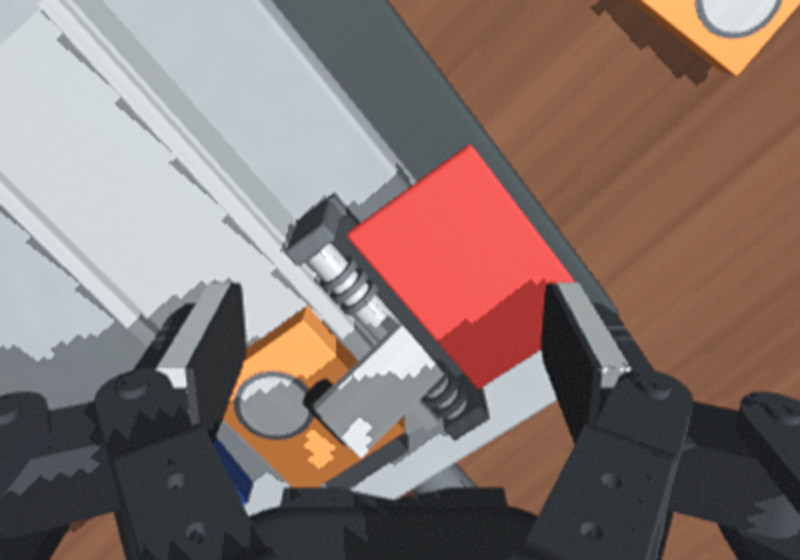

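Holder is under the foot with the tab held. Its rear +y corner is at (308,308). I'll check how far it is from home.

```bash
python3 - <<'E'
from h import *
st=np.load("st.npy"); w=optics.camera_info("wrist"); c,s=np.cos(st[2]),np.sin(st[2])
f=lambda px,z: np.array([[c,s],[-s,c]])@(ray(w,(80+px[0]/2,120+px[1]/2),z)[:2]-st[:2])*1e3
print("rear+y corner",f((308,308),.072),"ear rear",f((333,195),.071),"tab x-30 inner",f((350,236),.0675),"outer",f((470,146),.0675),"tab x24 inner",f((480,390),.0675),"disc",f((273,405),.072))
S=readout.sense(); m=np.array([[c,s],[-s,c]])@(S["ee_pos"][:2]-st[:2])*1e3; y=R.from_quat(S["orientation"]).as_matrix()[:,1]; ph=np.arctan2(y[1],y[0])-st[2]
u=np.array([np.cos(ph),np.sin(ph)]); print(np.degrees(ph),"pusher",m-40*u,"tab",m+40*u, S["ft_force"],S["clock"])
E
```

```text
rear+y corner [-22.68274796  18.14673256] ear rear [-40.47591036  40.33402319] tab x-30 inner [-29.50315819  35.97906252] outer [-29.91118979  70.73235331] tab x24 inner [23.50770432 35.36906314] disc [-7.40935305 -6.14055096]
52.0217569584404 pusher [-30.52382476  -1.76846858] tab [18.70515117 61.29109   ] [-5.8454458   2.61510623  6.50752459] 10.9583
```

The holder's rear is about 2.7 mm short of home. I'll push on, rotating a little so the tab finger stays on the tab.

```bash
python3 - <<'E'
from h import *
st=np.load("st.npy"); phi=np.radians(57)
p,q=tcp([-.0245,-.005],phi,.0675,st); hit=r.move_linear(p,q,vel=.008,max_force=9)
r.dwell(.2)
s=readout.sense(); print(hit,s["ee_pos"]-p,s["ft_force"],s["clock"])
w=optics.camera_info("wrist"); im=optics.grab_frame("wrist")
cv2.imwrite("pics/w4.png",cv2.resize(im[230:390,160:400,::-1],(800,533),interpolation=2))
c,s_=np.cos(st[2]),np.sin(st[2]); np.save("w4.npy",np.r_[w["rvec"],w["tvec"]])
S=s; m=np.array([[c,s_],[-s_,c]])@(S["ee_pos"][:2]-st[:2])*1e3; y=R.from_quat(S["orientation"]).as_matrix()[:,1]; ph=np.arctan2(y[1],y[0])-st[2]
u=np.array([np.cos(ph),np.sin(ph)]); print(np.degrees(ph),"pusher",m-40*u,"tab",m+40*u)
E
```

```text
True [-0.00332202  0.00151838 -0.00086302] [-5.02923545  1.92636294  6.74046851] 11.425
54.977315150989995 pusher [-29.17202461  -3.17075885] tab [16.74003255 62.34323209]
```

View pics/w4.png

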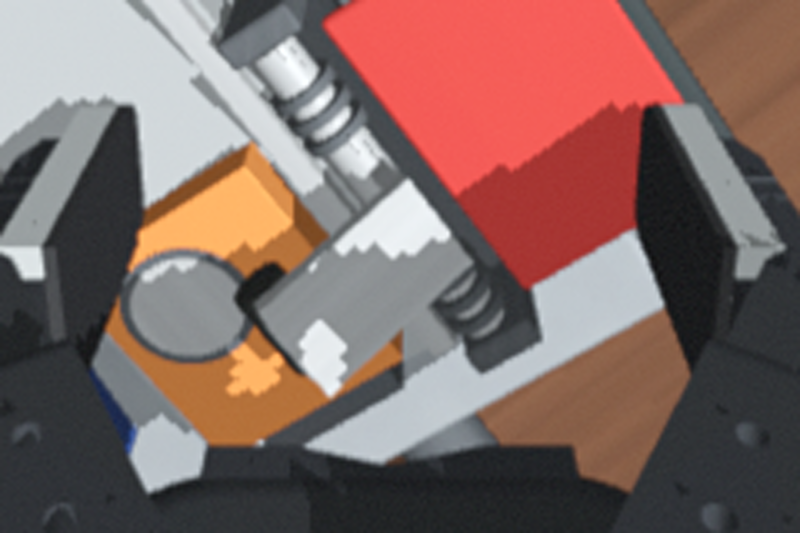

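```bash
python3 - <<'E'
from h import *
st=np.load("st.npy"); v=np.load("w4.npy"); w=dict(optics.camera_info("wrist"),rvec=v[:3],tvec=v[3:]); c,s=np.cos(st[2]),np.sin(st[2])
f=lambda px,z: np.array([[c,s],[-s,c]])@(ray(w,(160+px[0]*.3,230+px[1]*.3),z)[:2]-st[:2])*1e3
print("bottom",f((250,145),.064),"top",f((243,182),.072),"top(alt)",f((250,145),.072),"disc",f((189,305),.072))
for X in(0,-.002): print(X,[((proj(w,S2W([[X-.02,.017,z]],st))[0]-[160,230])/.3).round() for z in(.072,.064)])
E
```

```text
bottom [-19.393576    14.29973664] top [-18.23333973  13.47567537] top(alt) [-22.35329667  17.85469003] disc [-6.38512671 -5.60892802]
0 [array([255., 160.]), array([262., 133.])]
-0.002 [array([247., 150.]), array([254., 123.])]
```

```bash
python3 - <<'E'
from h import *
st=np.load("st.npy"); v=np.load("w1.npy"); w=dict(optics.camera_info("wrist"),rvec=v[:3],tvec=v[3:]); c,s=np.cos(st[2]),np.sin(st[2])
g=lambda p: np.array([[c,s],[-s,c]])@(p[:2]-st[:2])*1e3
d=g(ray(w,(200+252/4.6,150+270/4.6),.072)); print("disc start",d,"offset",d[0]-st[3]*1e3)
E
```

```text
disc start [-66.88107362  -4.58365251] offset -5.955983220245422
```

Disc offset puts the holder at about x = -0.4 mm, which suggests the last force stop was the end stop. I'll confirm with a small straight push.

```bash
python3 - <<'E'
from h import *
st=np.load("st.npy"); ex=np.array([np.cos(st[2]),np.sin(st[2]),0])
a=readout.sense(); p0=a["ee_pos"].copy()
for k in range(3):
    t=p0+ex*.001*(k+1); t[2]=.0672
    hit=r.move_linear(t,vel=.008,max_force=8)
    b=readout.sense(); print(hit,((b["ee_pos"]-p0)@ex*1e3).round(2),(b["ft_force"]@ex).round(2),b["ft_force"].round(1),b["clock"])
    if hit or b["ft_force"]@ex<-14: break
E
```

```text
False 0.02 -6.66 [-6.5  1.3  6.6] 11.725
False 0.14 -9.59 [-9.6  0.9  8.7] 12.0
False 0.29 -14.53 [-14.4   1.9   9.7] 12.275
```

Force climbs from 6.7 to 14.5 N with only 0.3 mm of motion, so the holder is against the stop. I'll back off, then release upward and check.

```bash
python3 - <<'E'
from h import *
st=np.load("st.npy"); ex=np.array([np.cos(st[2]),np.sin(st[2]),0])
p=readout.sense()["ee_pos"].copy(); p[2]=.0675
r.move_linear(p-ex*.005,vel=.02)
u=p-ex*.005; u[2]=.095; r.move_linear(u,vel=.03)
u[2]=.22; r.move_linear(u,vel=.15); r.dwell(.3)
s=readout.sense(); print(s["ft_force"],s["clock"])
w=optics.camera_info("wrist"); im=optics.grab_frame("wrist")
st_=S2W([[0,0,.07]],st); c=proj(w,st_)[0].astype(int); print(c)
x0,y0=c[0]-75,c[1]-60
cv2.imwrite("pics/w5.png",cv2.resize(im[y0:y0+110,x0:x0+150,::-1],(800,587),interpolation=2))
for X in(0,-.0025): print(X,((proj(w,S2W([[X-.02,.017,.072],[X-.02,-.017,.072],[X-.006,-.0046,.072]],st))-[x0,y0])*5.333).round())
for cl in(.2,.26,.3): print(cl,((proj(w,S2W([tabpt(-.03,.044,cl),tabpt(-.03,.008,cl)],st))-[x0,y0])*5.333).round())
E
```

```text
[-0.54605975  0.23890497  0.61075164] 15.1583
[258 224]
0 [[411. 185.]
 [258. 289.]
 [359. 312.]]
-0.0025 [[402. 174.]
 [250. 279.]
 [351. 302.]]
0.2 [[635. -32.]
 [464.  77.]]
0.26 [[637. -36.]
 [465.  76.]]
0.3 [[637. -39.]
 [465.  76.]]
```

View pics/w5.png

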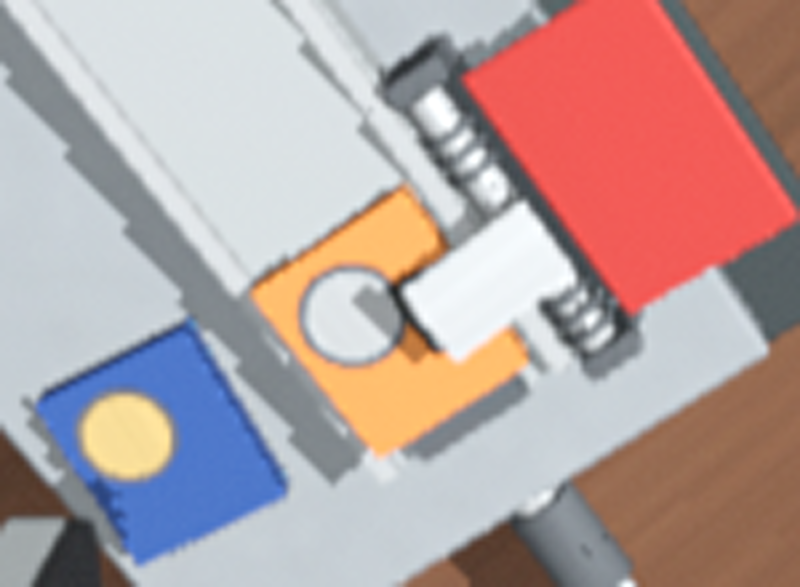

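The picture shows the holder's rear corners at (407,185) and (250,288). A holder exactly home would put them at (411,185) and (258,289), so it's home to within about 1 mm, clamped, and the hand is clear.

```bash
python3 -c "
from rig import workorder; print(workorder.close_job())"
```

```text
the job is handed in; nothing more can be done
None
```

The job is handed in at about 15 s of the 53 s allowed, but no verdict came back. The last picture shows the holder home to within about 1 mm, under the released clip, with the hand clear; I couldn't measure the clip's angle or clamp force directly.

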